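Complete the salt and spice pair

TASK

The two dark wooden holders are meant for the salt shaker and the red-capped spice jar, one in each, whichever way round. One of the two is already in a holder and should stay there: see which one is missing, take it from the chopping board and set it upright in the empty holder, right down on the floor of its well.

Things in the scene. Friction and masses are not known exactly. Their poses are not given: they have to be found in the camera images.
- well_a (a point): floor centre of the round well of one of two alike turned dark wooden holders, fixed on the worktop near the right, 95 to 250 mm apart: 88 mm across, 44 mm high, well 68 mm wide and 22 mm deep. The well's floor is 22 mm above the worktop, its rim 44 mm; z up. At the start one of the two holders, either one, is taken and the other is empty
- well_b (a point): floor centre of the well of the other holder; same size and heights as well_a
- salt_shaker: salt shaker: round, clear glass with grey-white salt and a grey domed perforated top, 90 mm high; 44 mm in diameter up to 66 mm above its foot, 34 mm above that. Origin at the centre of its underside, z up. At the start it stands either in a holder or on the fixed chopping board (22 mm thick) to the left of the holders, with a garlic bulb and a small dropper bottle 90 mm or more to its left. Loose, about 0.1 kg
- spice_jar: spice jar: round glass jar with a red screw cap and a reddish label, 106 mm high; 42 mm in diameter, cap 45 mm (the top 21 mm, fixed: can be gripped). Origin at the centre of its underside, z up. At the start it stands either in a holder or on the fixed chopping board (22 mm thick) to the left of the holders, with a garlic bulb and a small dropper bottle 90 mm or more to its left. Loose, about 0.1 kg
Things that resemble listed ones, but are neither listed nor needed, are in the scene too. Leave any purple look-alike of the salt_shaker alone. What is shaped like the spice_jar but blue is not meant.

How it is judged:
By the outcome, as a careful person would: the job done as asked, in the order asked, and still so for the second after the job is handed in, with the robot touching nothing.
It also fails if it takes over 40 s, if anything falls off the work surface, if the arm or the gripper's body presses on something with over 40 N, if the wrist force passes 120 N, or if a joint passes its speed limit or range.

ROBOT

A 7-joint arm with a two-finger parallel gripper is mounted at the origin on a cart in front of the work surface, level with it; the furniture and walls round the work are solid. World frame = base frame: x ahead of the robot, y to its left, z up, the work surface at z = 0. Lengths are in m, angles in rad, forces in N, time in s.
With the tool pointing down it reaches from about 0.425 to 0.875 m from the base axis. Payload 4.7 kg.
Tool frame: the origin (TCP) lies at the very end of the fingers, on their centre line; the grasp point (between the pads) lies behind it (ctrl.tcp_to_grasp is the y of the grasp point in the tool frame, in m); y points along the fingers, x is the direction in which the jaws open and shut, and the axes are right-handed (so a half turn about y gives the same grasp; the last joint's range is limited). The gripper opens to 87 mm and grips with 3 to 60 N. Pads are 19 mm wide; open, the fingers measure 117 mm over their backs; the gripper's body (75 mm by 190 mm) begins 51 mm behind the grasp point.
Start: joints at [1.259, 0.321, -0.07, 1.45, 0.023, 1.371, -0.057], TCP at [0.208, -0.616, 0.223] pointing down, gripper open.
Joint ranges: [-2.86, 2.86], [-0.3, 2.09], [-1.38, 1.24], [0.06, 2.45], [-1.56, 4.7], [0.09, 2.05], [-2.69, 2.69]. Speed limits (rad/s): [2.57, 2.57, 3.14, 3.14, 3.14, 3.14, 3.14].

INTERFACE

Orientations are given as a rotation vector (axis times angle).
In Python, from bench import ctrl, get_image, workorder gives the robot as it stands.
- The arm moves only by the tool drive_tool, never from a script. Its argument "increments" is text: rows parted by semicolons, each of 5 numbers parted by spaces: the shift along the tool's x, y, z in mm, then the turn about the tool's y in degrees, then the closure in counts, from 0 (fully open) to 255 (shut). In form: tx ty tz yaw fingers; .... A call has 1 to 20 rows; each row shifts and turns the commanded pose from where the row before left it, along the tool's axes as they then stand; what a row does not reach is not made up. A row lasts 1/8 s, in which the tool goes at most 62.5 mm and 10.7 degrees, less where a joint would pass 70% of its speed; a pose out of reach is approached as far as the arm can. A call is refused whole if a number of a shift passes 62.5 or a number of a turn 10.7, either way. A call with a gripper value outside its range is refused whole. The fingers move at their own pace and stop on an object; "squeeze" is the grip in N (left out, the last holds). Time passes only in rows, so rows that do not move let the fingers close. It gives the time, the measured TCP pose, the force and the opening at its end, in the units of the state.
- ctrl.get_state(): the state, without advancing time (a new reading comes with each control period).
- get_image(name): name is "scene" or "top" or "wrist"; returns a dict with "img" (384x512x3 uint8, red, green, blue), "mtx" (3x3 intrinsics, pixels), "k1" (the pictures are not rectified: a ray, as slopes to the right and down, at radius r is drawn at 1 + k1 r^2 times it, then the intrinsics apply), "camera_from_world" (4x4, takes a point from world to camera coordinates). Camera axes: x right, y up, looking along -z (the intrinsics and any distortion apply to the point x, -y, -z); pixel columns grow to the right and rows downward; lengths in m; the calibration is good to about 2 mm. A picture is of the moment at which its call begins. There is no depth.
- workorder.close_job(): hands the job in, once; it reports no verdict.
The state is a dict: "time": time; "joint_positions": joint angles; "qd": joint speeds; "joint_torque": joint torques, N m; "position": TCP position; "tool_rot": TCP orientation; "ft_force": force on the tool from outside, world axes, zero at the start; "torque": the same for the moment, N m; "grip_width": opening from 0.0 (shut) to 1.0 (fully open).
Only numpy, scipy, OpenCV 4.12 (cv2) and the standard library are available. Lean on these libraries where they do the work, as an engineer would, in place of code of your own. Each camera call takes 0.05 s, during which the arm holds its last target.

## Working session

There is one attempt and no reset: what is moved stays moved. The work goes in short steps, Python scripts to look and compute and a tool call to move; the robot and the scene stay as the last step left them, time stands still between calls to the robot, and variables do not carry over. Pictures are saved under pics/ and viewed, and the job is handed in when it is done.

Besides the shell and the picture viewer there is one more tool, called as name(argument=value, ...), one argument or row to a line, values as JSON. drive_tool: Moves the arm, as the interface text tells. Its arguments: {"type":"object","properties":{"increments":{"type":"string"},"squeeze":{"type":"number"}},"required":["increments"]}

```bash
mkdir -p pics; ls; cat > h.py <<'E'
import numpy as np, cv2
from bench import ctrl,get_image,workorder
def snap(n,f):
    d=get_image(n); cv2.imwrite('pics/'+f,cv2.cvtColor(d['img'],cv2.COLOR_RGB2BGR)); np.savez('pics/'+f+'.npz',**{k:np.array(v) for k,v in d.items()}); return d
def load(f): return dict(np.load('pics/'+f+'.npz'))
def ray(d,u,v):
    K=np.array(d['mtx']);x=(u-K[0,2])/K[0,0];y=(v-K[1,2])/K[1,1];k=float(d['k1'])
    a,b=x,y
    for _ in range(50):
        s=1+k*(a*a+b*b);a,b=x/s,y/s
    T=np.array(d['camera_from_world']);R=T[:3,:3]
    return -R.T@T[:3,3], R.T@np.array([a,-b,-1])
def onz(d,u,v,z):
    o,r=ray(d,u,v);return o+r*(z-o[2])/r[2]
def proj(d,p):
    T=np.array(d['camera_from_world']);c=T[:3,:3]@np.array(p)+T[:3,3]
    a,b=c[0]/-c[2],-c[1]/-c[2];s=1+float(d['k1'])*(a*a+b*b);K=np.array(d['mtx'])
    return K[0,0]*a*s+K[0,2],K[1,1]*b*s+K[1,2]
E
python3 - <<'E'
from h import *
for n in ['scene','top','wrist']:
    d=snap(n,n+'0.png');T=np.array(d['camera_from_world']);print(n,-T[:3,:3].T@T[:3,3],T[:3,:3].round(2).tolist(),d['k1'])
s=ctrl.get_state();print(s,ctrl.tcp_to_grasp)
print(cv2.Rodrigues(np.array(s['tool_rot'],float))[0])
E
```

```text
pics
scene [0.05795728 0.84556953 0.55078013] [[-0.88, -0.48, 0.02], [0.24, -0.4, 0.88], [-0.41, 0.78, 0.47]] 0.03695393066494817
top [ 0.37670288 -0.02026668  1.03976033] [[0.0, -1.0, 0.02], [0.99, 0.01, 0.13], [-0.13, 0.01, 0.99]] 0.034848839939296626
wrist [ 0.27815973 -0.59141098  0.38392202] [[0.32, -0.95, -0.0], [0.91, 0.31, -0.27], [0.26, 0.08, 0.96]] -0.04753195786319681
{'time': 0.15, 'joint_positions': array([ 1.25909312,  0.32165539, -0.07011004,  1.45138454,  0.02258107,
        1.37083743, -0.05693124]), 'qd': array([-0.00015987, -0.00386824, -0.00062175, -0.00422623,  0.00040708,
        0.00039445,  0.00186899]), 'joint_torque': array([ 1.61442645e-04, -4.91798365e+01, -4.04493492e-01, -3.12875175e+01,
       -6.39195973e-02,  4.05282236e-02,  8.71417728e-05]), 'position': array([ 0.20788493, -0.61540753,  0.22171638]), 'tool_rot': array([-1.3450576 ,  0.96683952, -0.96476619]), 'ft_force': array([ 0.45187549, -0.26083625, -0.03847631]), 'torque': array([-0.00321302,  0.03402443, -0.01916515]), 'grip_width': 1.0003275026236187} -0.0187
[[ 3.20081877e-01 -5.37276834e-04  9.47389732e-01]
 [-9.47388702e-01  1.39810744e-03  3.20082322e-01]
 [-1.49652545e-03 -9.99998878e-01 -6.15011482e-05]]
```

View pics/scene0.png

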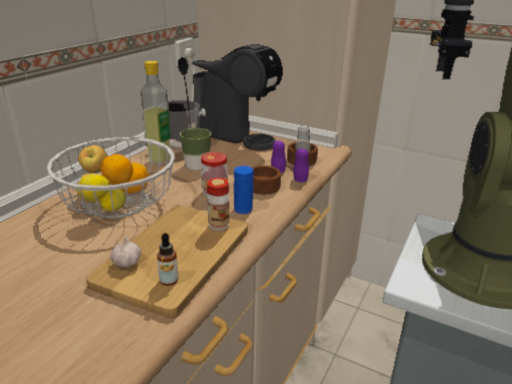

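View pics/top0.png

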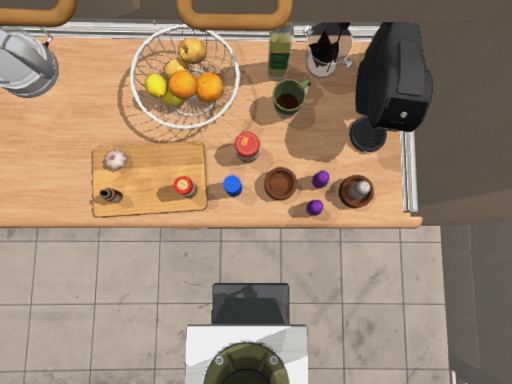

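View pics/wrist0.png

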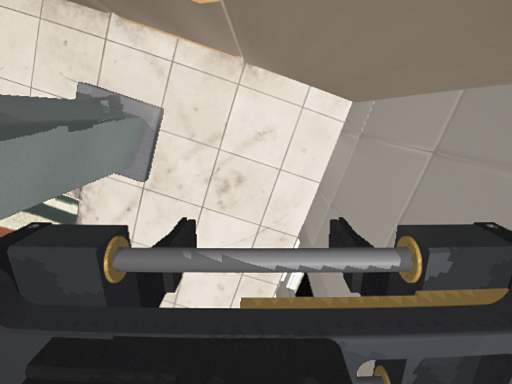

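```bash
python3 - <<'E'
from h import *
t=load('top0.png');s=load('scene0.png')
for n,i,sc in (('top',t,(80,110,390,235)),('scene',s,(70,110,360,310))):
    a,b,c,e=sc;cv2.imwrite(f'pics/{n}z.png',cv2.cvtColor(cv2.resize(i['img'][b:e,a:c],None,fx=2.5,fy=2.5,interpolation=cv2.INTER_CUBIC),cv2.COLOR_RGB2BGR))
h=cv2.cvtColor(t['img'],cv2.COLOR_RGB2HSV)
def comps(m,amin=60):
    n,l,st,c=cv2.connectedComponentsWithStats(m.astype(np.uint8))
    for i in range(1,n):
        if st[i,4]>amin: yield c[i],st[i]
H,S,V=cv2.split(h)
for nm,m,z in (('red',((H<6)|(H>172))&(S>150)&(V>110),.128),('blue',(H>105)&(H<125)&(S>150),.106),('purple',(H>125)&(H<155)&(S>120),.09)):
    for c,st in comps(m): print(nm,c.round(1),st,onz(t,*c,z).round(4))
print('hold', onz(t,281,184,.044),onz(t,356,192,.044))
print('board',[onz(t,u,v,.022).round(3) for u,v in((92,145),(205,143),(207,211),(93,216))])
E
```

```text
red [246.9 144.2] [235 132  25  24 324] [0.6092 0.0011 0.128 ]
red [183.2 185.3] [174 176  19  18 141] [0.506  0.1547 0.128 ]
blue [232.2 185.2] [224 176  17  20 267] [0.51   0.0375 0.106 ]
purple [320.4 179. ] [313 171  16  17 200] [ 0.5297 -0.1857  0.09  ]
purple [314.4 207.2] [307 200  16  15 179] [ 0.4574 -0.1693  0.09  ]
hold [ 0.52290309 -0.08846206  0.044     ] [ 0.50249527 -0.28789168  0.044     ]
board [array([0.63 , 0.424, 0.022]), array([0.639, 0.119, 0.022]), array([0.452, 0.109, 0.022]), array([0.437, 0.41 , 0.022])]
```

View pics/topz.png

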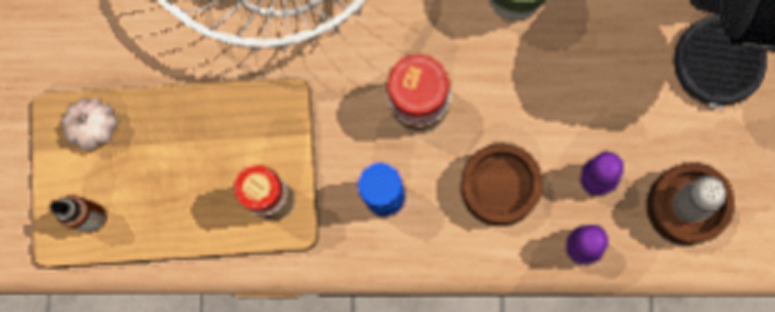

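View pics/scenez.png

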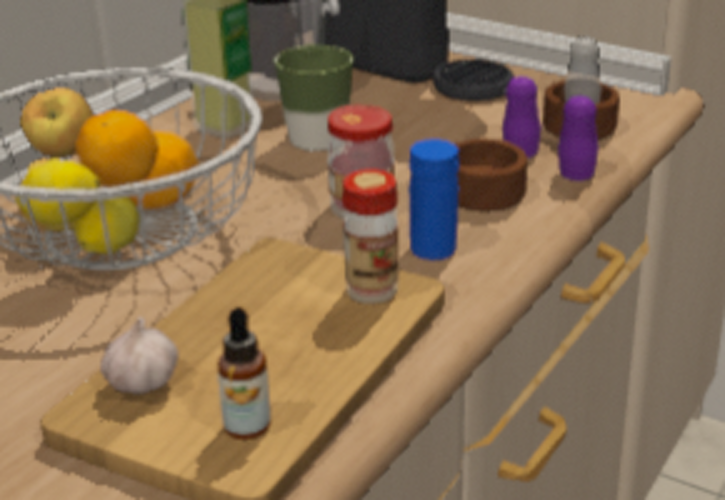

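```bash
cat >> h.py <<'E'
def rel(*wps):
    s=ctrl.get_state();R=cv2.Rodrigues(np.array(s['tool_rot'],float))[0];p=np.array(s['position'])
    for w in wps:
        w=np.array(w,float);d=R.T@(w-p)*1000;n=np.abs(d).max()/40;print(w,'d_tool',d.round(1),'rows@40:',round(n,1));p=w
E
python3 - <<'E'
from h import *
rel((.17,-.43,.23),(.31,-.32,.23),(.41,-.18,.23),(.47,-.02,.23),(.48,.13,.23))
t=load('top0.png')
for p in [(.43,-.4,0),(.43,-.5,0),(.43,-.4,.3)]: print(p,proj(t,p))
s=load('scene0.png')
# triangulate tops: big jar cap, target cap
def tri(a,b):
    o1,r1=ray(t,*a);o2,r2=ray(s,*b);A=np.stack([r1,-r2],1);k=np.linalg.lstsq(A,o2-o1,rcond=None)[0]
    q1=o1+k[0]*r1;q2=o2+k[1]*r2;return ((q1+q2)/2).round(4),np.linalg.norm(q1-q2).round(4)
print('big',tri((247.2,142.5),(70+360/2.5,110+120/2.5)),'jar',tri((183.6,184.7),(70+370/2.5,110+181/2.5)),'blue',tri((232.6,184),(70+435/2.5,110+150/2.5)))
print('jar foot centre from scene',onz(s,70+370/2.5,110+291/2.5,.022))
E
```

```text
[ 0.17 -0.43  0.23] d_tool [-187.8   -8.    23.5] rows@40: 4.7
[ 0.31 -0.32  0.23] d_tool [-5.940e+01  1.000e-01  1.678e+02] rows@40: 4.2
[ 0.41 -0.18  0.23] d_tool [-1.006e+02  1.000e-01  1.396e+02] rows@40: 3.5
[ 0.47 -0.02  0.23] d_tool [-132.4    0.2  108.1] rows@40: 3.3
[0.48 0.13 0.23] d_tool [-138.9    0.2   57.5] rows@40: 3.5
(0.43, -0.4, 0) (np.float64(393.36360758473785), np.float64(220.3761359565678))
(0.43, -0.5, 0) (np.float64(429.9456505832414), np.float64(220.6043305272592))
(0.43, -0.4, 0.3) (np.float64(449.2922421301299), np.float64(212.85785803195904))
big (array([6.207e-01, 6.000e-04, 9.620e-02]), np.float64(0.0026)) jar (array([0.5082, 0.1544, 0.1264]), np.float64(0.0011)) blue (array([0.5138, 0.0369, 0.1044]), np.float64(0.0011))
jar foot centre from scene [0.50881555 0.15816783 0.022     ]
```

drive_tool(
  increments="-38 -1.5 5 0 0;-38 -1.5 5 0 0;-38 -1.5 5 0 0;-38 -1.5 5 0 0;-36 -2 4 0 0;-12 0 34 0 0;-12 0 34 0 0;-12 0 34 0 0;-12 0 34 0 0;-12 0 32 0 0;0 0 0 0 0",
)

```text
time: 1.52
position: [0.3125, -0.3174, 0.2305]
tool_rot: [-1.348, 0.962, -0.962]
ft_force: [-0.2, -0.2, -0.0]
grip_width: 0.999
```

```bash
python3 - <<'E'
from h import *
rel((.41,-.18,.23),(.47,-.02,.23),(.48,.13,.23))
E
```

```text
[ 0.41 -0.18  0.23] d_tool [-98.2   0.5 136.9] rows@40: 3.4
[ 0.47 -0.02  0.23] d_tool [-1.318e+02  1.000e-01  1.088e+02] rows@40: 3.3
[0.48 0.13 0.23] d_tool [-138.6    0.    58.2] rows@40: 3.5
```

drive_tool(
  increments="-25 0 34 0 0;-25 0 34 0 0;-24 0 34 0 0;-24 0 35 0 0;-33 0 27 0 0;-33 0 27 0 0;-33 0 27 0 0;0 0 0 0 0",
)

```text
time: 2.52
position: [0.4546, -0.0604, 0.2306]
tool_rot: [-1.347, 0.962, -0.962]
ft_force: [-0.2, -0.1, -1.0]
grip_width: 1.001
```

```bash
python3 - <<'E'
from h import *
d=snap('wrist','w1.png')
rel((.505,.12,.23),(.506,.154,.23))
print(proj(d,(.523,-.0885,.044)))
E
```

```text
[0.505 0.12  0.23 ] d_tool [-156.7    0.3  107.2] rows@40: 3.9
[0.506 0.154 0.23 ] d_tool [-31.9  -0.   11.9] rows@40: 0.8
(np.float64(301.471666452971), np.float64(130.30786321957294))
```

View pics/w1.png

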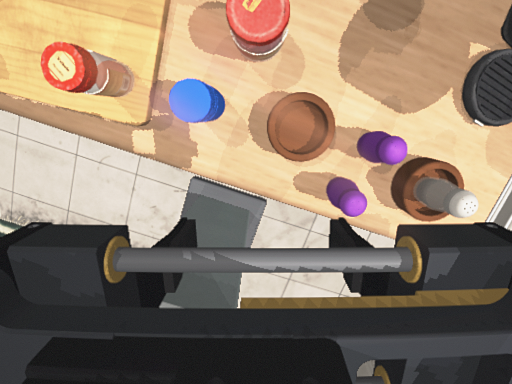

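```bash
python3 - <<'E'
from h import *
def ell(d,box,zr):
    a,b,c,e=box;im=d['img'][b:e,a:c];h=cv2.cvtColor(im,cv2.COLOR_RGB2HSV);H,S,V=cv2.split(h)
    print('px centre hsv',h[(e-b)//2,(c-a)//2])
    m=((H<14)&(S>110)&(V<150)).astype(np.uint8)
    cs,_=cv2.findContours(m,cv2.RETR_EXTERNAL,cv2.CHAIN_APPROX_NONE);k=max(cs,key=cv2.contourArea);k=cv2.convexHull(k)
    E=cv2.fitEllipse(k);x,y,w,hh=cv2.boundingRect(k);u,v=E[0][0]+a,E[0][1]+b
    print(E,(x+a,y+b,w,hh),onz(d,u,v,zr).round(4))
ell(load('top0.png'),(258,162,304,206),.044)
ell(load('w1.png'),(260,85,342,168),.044)
w=load('w1.png')
print('well rim by eye',onz(w,301.5,124.5,.044))
cv2.imwrite('pics/w1z.png',cv2.cvtColor(cv2.resize(w['img'][80:170,250:350],None,fx=6,fy=6,interpolation=cv2.INTER_CUBIC),cv2.COLOR_RGB2BGR))
t=load('top0.png')
cv2.imwrite('pics/t1z.png',cv2.cvtColor(cv2.resize(t['img'][155:215,250:330],None,fx=8,fy=8,interpolation=cv2.INTER_CUBIC),cv2.COLOR_RGB2BGR))
E
```

```text
px centre hsv [ 11 162 124]
((21.97026252746582, 21.495031356811523), (32.677085876464844, 34.07306671142578), 84.33777618408203) (264, 167, 35, 33) [ 0.5242 -0.0857  0.044 ]
px centre hsv [ 10 130 181]
((41.424041748046875, 41.89565658569336), (52.238643646240234, 56.42049026489258), 34.25260925292969) (275, 100, 54, 55) [ 0.5269 -0.0869  0.044 ]
well rim by eye [ 0.52972598 -0.0859342   0.044     ]
```

View pics/w1z.png

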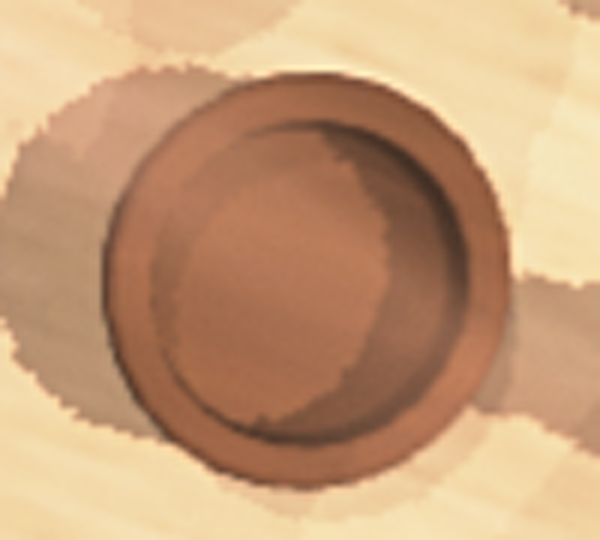

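View pics/t1z.png

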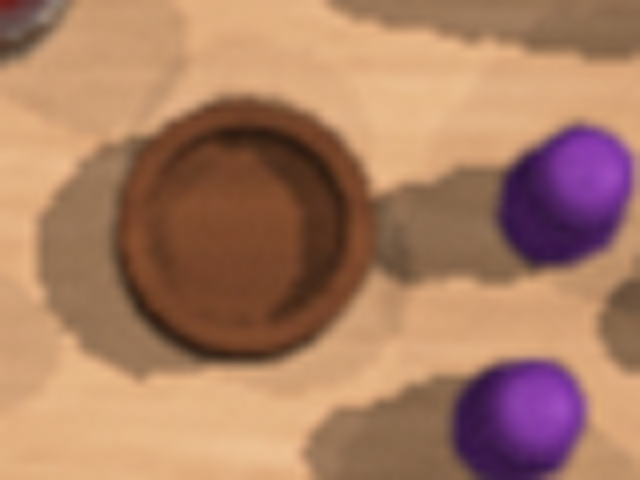

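```bash
python3 - <<'E'
from h import *
t=load('top0.png');w=load('w1.png')
print(onz(w,301.2,126.3,.044),onz(t,280.35,183.0,.044))
print('jar cap wrist', onz(w,65.5,65,.128))
print('w cam', -np.array(w['camera_from_world'])[:3,:3].T@np.array(w['camera_from_world'])[:3,3])
E
```

```text
[ 0.52752679 -0.08637853  0.044     ] [ 0.52558567 -0.08673764  0.044     ]
jar cap wrist [0.50904722 0.15380656 0.128     ]
w cam [ 0.52461815 -0.03590722  0.39305296]
```

drive_tool(
  increments="-39 0 20 0 0;-39 0 20 0 0;-39 0 20 0 0;-20 0 10 0 0;0 0 0 0 0",
)

```text
time: 3.2
position: [0.4765, 0.0888, 0.2303]
tool_rot: [-1.347, 0.965, -0.965]
ft_force: [-0.2, -0.7, 0.3]
grip_width: 0.999
```

```bash
python3 - <<'E'
from h import *
d=snap('wrist','w2.png')
rel((.506,.154,.23))
print(proj(d,(.507,.1545,.128)))
E
```

```text
[0.506 0.154 0.23 ] d_tool [-53.9   0.2  49.2] rows@40: 1.3
(np.float64(209.11352080179552), np.float64(140.59180397354984))
```

View pics/w2.png

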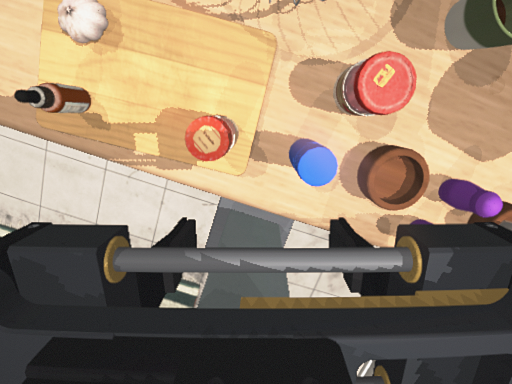

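```bash
python3 - <<'E'
from h import *
w=load('w2.png')
cv2.imwrite('pics/w2z.png',cv2.cvtColor(cv2.resize(w['img'][105:170,175:245],None,fx=8,fy=8,interpolation=cv2.INTER_CUBIC),cv2.COLOR_RGB2BGR))
cv2.imwrite('pics/w2y.png',cv2.cvtColor(cv2.resize(w['img'][135:220,350:440],None,fx=6,fy=6,interpolation=cv2.INTER_CUBIC),cv2.COLOR_RGB2BGR))
E
```

```text
(no output)
```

View pics/w2z.png

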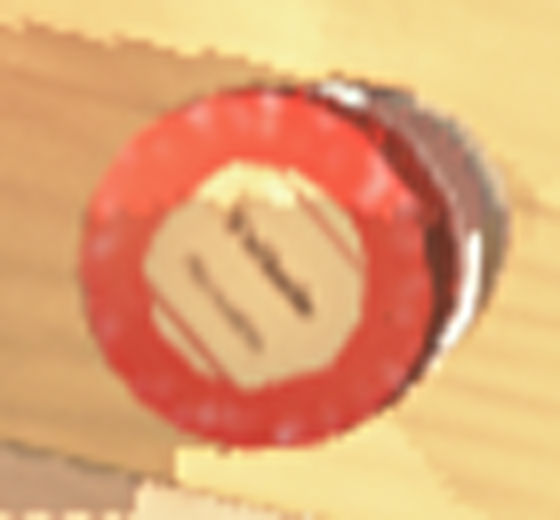

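View pics/w2y.png

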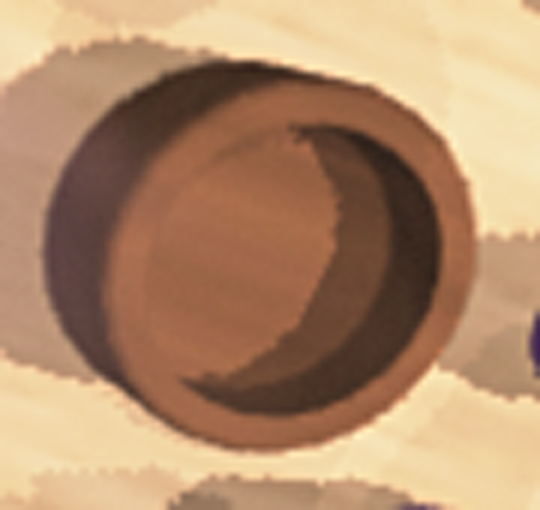

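```bash
python3 - <<'E'
from h import *
w=load('w2.png');t=load('top0.png')
print(onz(w,206.55,138.05,.128),onz(w,397.9,178.6,.044))
rel((.5085,.155,.23),(.5085,.155,.097))
E
```

```text
[0.50855245 0.15753786 0.128     ] [ 0.52810964 -0.0850592   0.044     ]
[0.5085 0.155  0.23  ] d_tool [-54.    0.2  51.9] rows@40: 1.4
[0.5085 0.155  0.097 ] d_tool [-1.00e-01  1.33e+02  1.00e-01] rows@40: 3.3
```

drive_tool(
  increments="-27 0 26 0 0;-27.5 0 26 0 0;0 20 0 0 0;0 20 0 0 0;0 0 0 0 0;0 0 0 0 0",
)

```text
time: 4.0
position: [0.5084, 0.1562, 0.1906]
tool_rot: [-1.346, 0.967, -0.968]
ft_force: [0.1, 0.2, 0.1]
grip_width: 0.999
```

```bash
python3 - <<'E'
from h import *
d=snap('wrist','w3.png')
rel((.508,.1555,.097))
print(proj(d,(.508,.1555,.128)))
s=ctrl.get_state();R=cv2.Rodrigues(np.array(s['tool_rot'],float))[0];print(R.round(4))
E
```

```text
[0.508  0.1555 0.097 ] d_tool [ 0.8 94.  -1.1] rows@40: 2.4
(np.float64(263.4757497271388), np.float64(203.19820961497587))
[[ 3.188e-01  1.000e-03  9.478e-01]
 [-9.478e-01 -7.000e-04  3.188e-01]
 [ 1.000e-03 -1.000e+00  8.000e-04]]
```

View pics/w3.png

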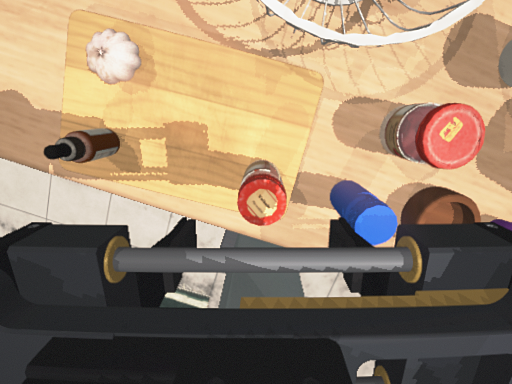

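drive_tool(
  increments="0 30 0.5 0 0;0 30 0 0 0;0 24 0 0 0;0 10 0 0 0;0 0 0 0 0;0 0 0 0 0;0 0 0 0 255;0 0 0 0 255;0 0 0 0 255;0 0 0 0 255;0 0 0 0 255;0 0 0 0 255",
  squeeze=20,
)

```text
time: 5.55
position: [0.5088, 0.1576, 0.0965]
tool_rot: [-1.346, 0.966, -0.966]
ft_force: [0.3, -0.3, -0.8]
grip_width: 0.502
```

drive_tool(
  increments="0 0 0 0 255;0 -10 0 0 255;0 -20 0 0 255;0 -30 0 0 255;0 -40 0 0 255;0 -40 0 0 255;0 0 0 0 255;0 0 0 0 255",
)

```text
time: 6.55
position: [0.5086, 0.1576, 0.2368]
tool_rot: [-1.346, 0.965, -0.966]
ft_force: [0.0, 0.1, -1.5]
grip_width: 0.502
```

```bash
python3 - <<'E'
from h import *
snap('wrist','w4.png');snap('scene','s4.png')
rel((.5275,-.086,.237),(.5275,-.086,.097))
E
```

```text
[ 0.5275 -0.086   0.237 ] d_tool [236.7  -1.3 -59.4] rows@40: 5.9
[ 0.5275 -0.086   0.097 ] d_tool [  0.  140.    0.3] rows@40: 3.5
```

View pics/s4.png

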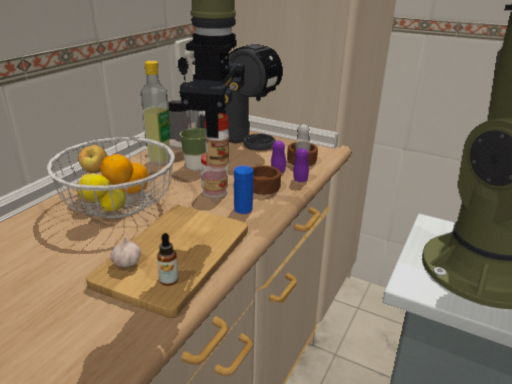

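View pics/w4.png

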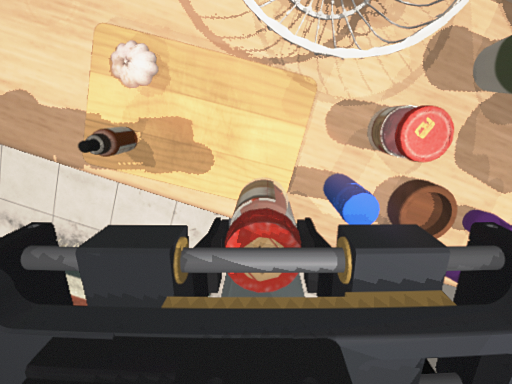

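drive_tool(
  increments="30 0 -8 0 255;42 0 -10 0 255;42 0 -11 0 255;42 0 -11 0 255;42 0 -10 0 255;26 0 -7 0 255;13 0 -2 0 255;0 0 0 0 255;0 20 0 0 255;0 20 0 0 255;0 20 0 0 255;0 0 0 0 255;0 0 0 0 255",
)

```text
time: 8.28
position: [0.5292, -0.0846, 0.1773]
tool_rot: [-1.346, 0.964, -0.965]
ft_force: [-0.1, 0.2, -1.8]
grip_width: 0.502
```

```bash
python3 - <<'E'
from h import *
snap('wrist','w5.png');snap('scene','s5.png');snap('top','t5.png')
rel((.5275,-.086,.097))
for n,b in(('s5',(180,60,350,230)),('t5',(200,110,400,230))):
    i=load(n+'.png')['img'];a,c,e,f=b;cv2.imwrite('pics/'+n+'z.png',cv2.cvtColor(cv2.resize(i[c:f,a:e],None,fx=3.5,fy=3.5,interpolation=cv2.INTER_CUBIC),cv2.COLOR_RGB2BGR))
E
```

```text
[ 0.5275 -0.086   0.097 ] d_tool [-0.2 80.5 -2.1] rows@40: 2.0
```

View pics/s5z.png

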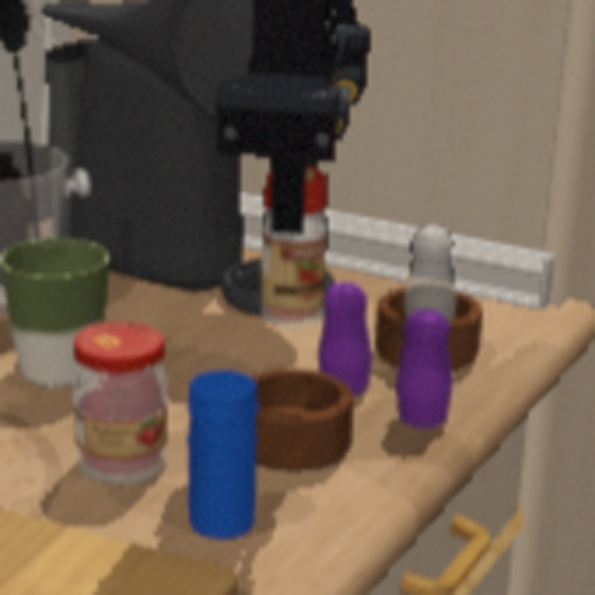

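View pics/w5.png

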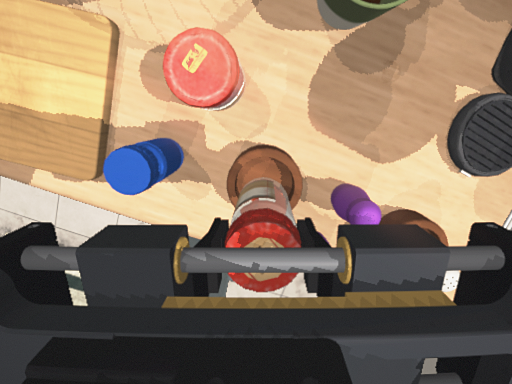

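View pics/t5z.png

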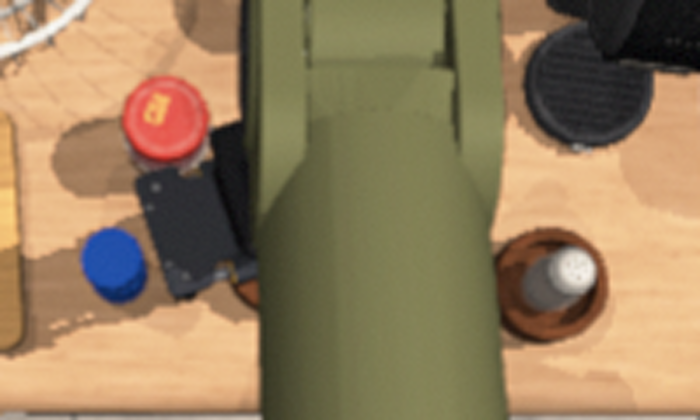

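drive_tool(
  increments="0 15 -1.5 0 255;0 20 0 0 255;0 20 0 0 255;0 13 0 0 255;0 6 0 0 255;0 3 0 0 255;0 0 0 0 255;0 0 0 0 255",
)

```text
time: 9.43
position: [0.5278, -0.0864, 0.1001]
tool_rot: [-1.346, 0.965, -0.967]
ft_force: [-0.4, 0.4, -1.0]
grip_width: 0.503
```

```bash
python3 - <<'E'
from h import *
snap('wrist','w6.png');d=snap('scene','s6.png')
i=d['img'];cv2.imwrite('pics/s6z.png',cv2.cvtColor(cv2.resize(i[60:230,180:350],None,fx=3.5,fy=3.5,interpolation=cv2.INTER_CUBIC),cv2.COLOR_RGB2BGR))
E
```

```text
(no output)
```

View pics/s6z.png

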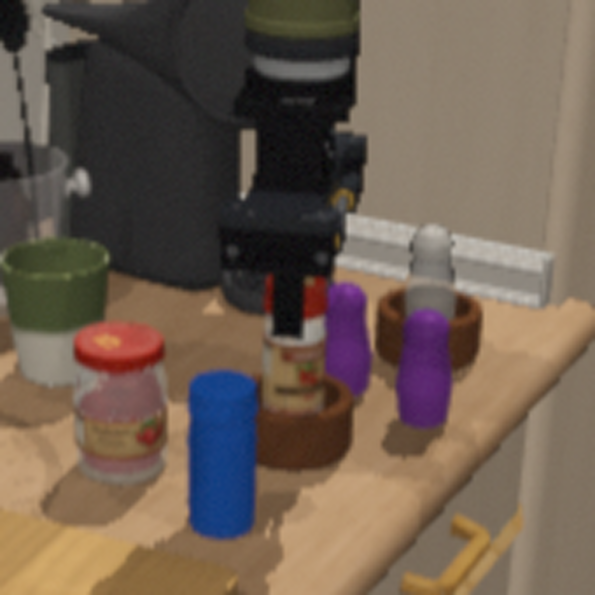

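View pics/w6.png

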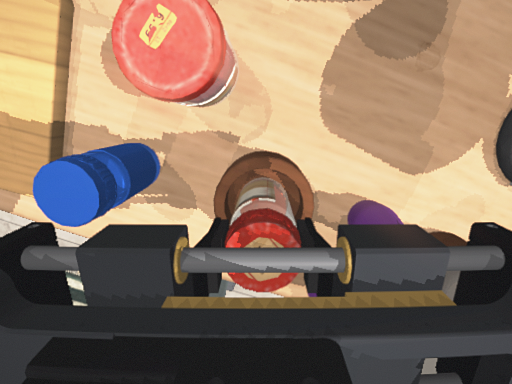

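The jar is inside the well, upright and centred between the fingers; I'll creep down the last few millimetres.

drive_tool(
  increments="0 1 0 0 255;0 1 0 0 255;0 0 0 0 255;0 0 0 0 255",
)

```text
time: 10.02
position: [0.5273, -0.0863, 0.0975]
tool_rot: [-1.346, 0.966, -0.966]
ft_force: [-0.3, 0.2, -1.4]
grip_width: 0.504
```

drive_tool(
  increments="0 1 0 0 255;0 0.5 0 0 255;0 0 0 0 255;0 0 0 0 255",
)

```text
time: 10.52
position: [0.5278, -0.0863, 0.0967]
tool_rot: [-1.346, 0.965, -0.967]
ft_force: [-0.9, 0.2, 4.9]
grip_width: 0.506
```

Contact (force +5 N). Release slowly and retreat upward.

drive_tool(
  increments="0 0 0 0 110;0 0 0 0 95;0 0 0 0 75;0 0 0 0 50;0 0 0 0 20;0 0 0 0 0;0 0 0 0 0;0 0 0 0 0;0 0 0 0 0;0 -10 0 0 0;0 -20 0 0 0;0 -35 0 0 0;0 -40 0 0 0;0 -25 0 0 0;0 0 0 0 0",
  squeeze=5,
)

```text
time: 12.4
position: [0.5291, -0.0862, 0.2296]
tool_rot: [-1.344, 0.961, -0.971]
ft_force: [0.1, 0.6, -0.7]
grip_width: 0.997
```

```bash
python3 - <<'E'
from h import *
snap('wrist','w7.png');d=snap('scene','s7.png')
i=d['img'];cv2.imwrite('pics/s7z.png',cv2.cvtColor(cv2.resize(i[60:230,180:350],None,fx=3.5,fy=3.5,interpolation=cv2.INTER_CUBIC),cv2.COLOR_RGB2BGR))
E
```

```text
(no output)
```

View pics/s7z.png

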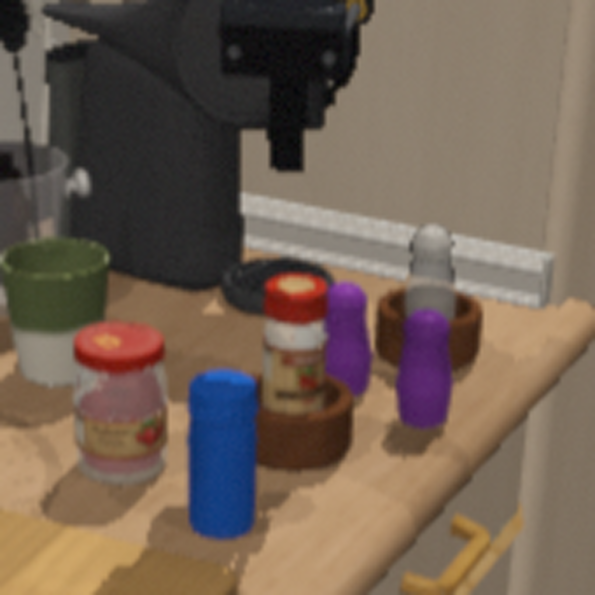

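View pics/w7.png

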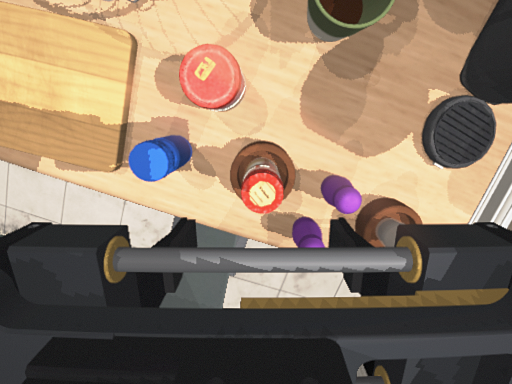

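```bash
python3 - <<'E'
from h import *
t=load('w7.png');s=load('s7.png')
o1,r1=ray(t,263,193);o2,r2=ray(s,180+296/3.5,60+284/3.5)
k=np.linalg.lstsq(np.stack([r1,-r2],1),o2-o1,rcond=None)[0];print(o1+k[0]*r1,o2+k[1]*r2)
print(proj(s,(.5275,-.086,.128)),(180+296/3.5,60+284/3.5))
workorder.close_job()
E
```

```text
[ 0.52743427 -0.08728689  0.1287996 ] [ 0.52695594 -0.08759927  0.12895882]
(np.float64(264.0677202417067), np.float64(141.67120793994633)) (264.57142857142856, 141.14285714285714)
the job is handed in; nothing more can be done
```

The salt shaker was already in the right-hand holder, so the spice jar was the missing one. I took it by its red cap from the chopping board, lowered it into the empty holder until it touched the floor, released it and backed off. I then handed the job in at about 12.5 s of robot time.

**Last checks:**
- **Height:** seen from two views, the cap top is at z ≈ 0.129 m. It should be 0.128 m if the jar is on the well floor, so that agrees within the calibration.
- **Position:** the jar is within about 2 mm of the well centre and looks upright in the scene and wrist pictures.
- **Contact:** the force on touching down was about 5 N. The arm was clear of everything when I handed in.
- **Other things:** the salt shaker, the blue and purple look-alikes and the large jar appear undisturbed.

**Small disagreements:** the holder and jar positions differed by 2–3 mm between views, well inside the well's clearance.

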